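# Show a spice jar's underside to the date-code reader

## Task

Check the date code under the spice jar: first press the keypad's keys fully down one at a time and let each come up again, yellow, then blue, then green. Then lift the black-capped spice jar out of the steel caddy and hold it still in the air in front of the reader's tilted round window, on the window's axis, its underside facing the window squarely about 8 cm away. Finish while still holding it there; touch the reader with nothing, and leave the white-capped grinder, the cheese shaker and the counter bell where they stand.

Things in the scene. Friction and masses are not known exactly. Their poses are not given: they have to be found in the camera images.
- jar: loose clear-glass spice jar with a black cap and a dark label with green, round, 41 mm across, 105 mm tall, about 0.11 kg, standing in one of the caddy's three pockets (which one varies). Origin: centre of its underside (where the date code is); z runs up its axis to the cap
- jar_cap (a point): centre of the top of the jar's black cap, 105 mm above its underside on its axis
- shaker: loose cheese shaker, clear glass with white contents and a pale rounded cap with holes, 44 mm across, 90 mm tall, in another pocket; leave it standing. Origin: centre of its underside
- grinder: loose grinder with a tall white cap, 44 mm across, 124 mm tall, in the remaining pocket; leave it standing. Origin: centre of its underside (similar fixed grinders further left on the counter are only clutter)
- caddy: fixed low open steel tray, 86 x 244 x 30 mm (x, y, z), walls and floor 4 mm, with three equal pockets side by side along its own y, centres at y = -80, 0 and +80 mm; each holds one container standing loosely in it. Origin: centre of the underside
- reader: fixed date-code reader: grey foot 120 x 110 mm, short stem, tilted white head; up to about 107 mm tall. Origin: on the counter below the window's centre; its -x is the way the window faces, seen from above
- reader_head: the reader's fixed white head, 80 x 96 x 36 mm, with a black-rimmed round window of 62 mm in its upper face. Origin: centre of the window, 85 mm above the counter; z points straight out of the window along its axis, tilted 30 degrees (0.52 rad) from vertical towards the reader's -x (roughly towards the robot)
- view_point (a point): point on the window's axis 80 mm out from the window, where the centre of the jar's underside belongs
- keypad: fixed grey bar 72 x 185 x 38 mm carrying the three keys in a row along its own y, 55 mm apart; which colour is where varies. Origin: centre of its underside
- call_bell: loose counter bell, white dome on a black foot, 75 mm across, 60 mm tall; a bystander. Origin: centre of its underside
- key_yellow (a joint): travel of the yellow spring key: 0 up, 0.006 m fully down, moves straight down; springs back by itself, about 5 N to press fully
- key_yellow_top (a point): centre of the top face of the round yellow key cap, 28 mm across, 56 mm above the counter, standing 6 mm proud of its black housing (44 mm across) on the keypad bar
- key_blue (a joint): travel of the blue spring key: 0 up, 0.006 m fully down, moves straight down; springs back by itself, about 5 N to press fully
- key_blue_top (a point): centre of the top face of the round blue key cap, 28 mm across, 56 mm above the counter, standing 6 mm proud of its black housing (44 mm across) on the keypad bar
- key_green (a joint): travel of the green spring key: 0 up, 0.006 m fully down, moves straight down; springs back by itself, about 5 N to press fully
- key_green_top (a point): centre of the top face of the round green key cap, 28 mm across, 56 mm above the counter, standing 6 mm proud of its black housing (44 mm across) on the keypad bar

How it is judged (in metres and radians):
On the way, in this order (a step that is already met when the one before it is completed fails the run):
1. the yellow key is pressed down with the other two up (value of joint key_yellow above 0.0045 m and value of joint each of key_blue, key_green below 0.002 m), for 0.05 s.
2. the blue key is pressed down with the other two up (value of joint key_blue above 0.0045 m and value of joint each of key_yellow, key_green below 0.002 m), for 0.05 s.
3. the green key is pressed down with the other two up (value of joint key_green above 0.0045 m and value of joint each of key_yellow, key_blue below 0.002 m), for 0.05 s.
4. all keys are up and the jar is lifted clear of the caddy between the fingers (value of joint each of key_yellow, key_blue, key_green below 0.002 m and height (world z) of jar above 0.05 m and contact force between the fingers and jar above 0.5 N), for 0.2 s.
At the end, for the whole second after the job is handed in: fingers hold the jar still, carried by nothing else: underside centre within 25 mm of the point 80 mm out on the window's axis, axes within 0.2 rad, underside towards the window; all keys up; shaker, grinder and bell upright and within 30 mm of where they stood (distance between jar and view_point below 0.025 m and angle between the z axis of jar and the z axis of reader_head, either way round below 0.2 rad and z of jar_cap in the frame of reader_head above 0.14 m and linear speed of jar below 0.02 m/s and angular speed of jar below 0.15 rad/s and contact force between the fingers and jar above 0.5 N and contact force between jar and reader below 0.2 N and contact force between jar and caddy below 0.2 N and height (world z) of jar above 0.09 m and value of joint each of key_yellow, key_blue, key_green below 0.002 m and distance of each of shaker, grinder, call_bell from where it was at the start of the episode below 0.03 m and angle between each of shaker, grinder, call_bell's own z axis and vertical below 0.2 rad); the arm keeps its last pose, push and grip.
It fails at once if two keys are down at the same time (value of joint each of key_yellow, key_blue above 0.003 m or value of joint each of key_yellow, key_green above 0.003 m or value of joint each of key_blue, key_green above 0.003 m).
It fails at once if the reader is touched (contact force between reader and anything else above 2 N).
It fails at once if the shaker, the grinder or the bell is knocked over or pushed out of place (distance of any of shaker, grinder, call_bell from where it was at the start of the episode above 0.03 m or angle between any of shaker, grinder, call_bell's own z axis and vertical above 0.5 rad).
It also fails if it takes over 64 s, if anything falls off the work surface, if the arm or the gripper's body presses on something with over 40 N, if the wrist force passes 120 N, or if a joint passes its speed limit or range.

## Robot

A 6-joint arm with a two-finger parallel gripper is mounted at the origin on a cart in front of the work surface, level with it; the furniture and walls round the work are solid. World frame = base frame: x ahead of the robot, y to its left, z up, the work surface at z = 0. Lengths are in m, angles in degrees, forces in N, time in s.
With the tool pointing down it reaches from about 0.35 to 0.925 m from the base axis. Payload 6.4 kg.
Tool frame: the origin (TCP) lies at the very end of the fingers, on their centre line; the grasp point (between the pads) lies 19 mm behind it (arm.grasp_offset is the distance from the TCP to the grasp point, in m); z points along the fingers, y is the line along which they close (so a half turn about z gives the same grasp; the last joint's range is limited). The gripper opens to 94 mm and grips with 3 to 60 N. Pads are 16 mm wide; open, the fingers measure 119 mm over their backs; the gripper's body (75 mm by 177 mm) begins 78 mm behind the grasp point.
Start: joints at [-9.975, 14.043, 89.255, -0, 76.702, -9.975], TCP at [0.65, 0, 0.205] pointing down, gripper open.
Joint ranges: [-179.41, 179.41], [-58.25, 129.5], [7.25, 145.43], [-54.29, 234.29], [11.92, 165.04], [-157.13, 157.13]. Speed limits (degrees/s): [147.25, 147.25, 180, 180, 180, 180].

## Interface

Orientations are given as a 3x3 rotation matrix whose columns are the frame's x, y, z axes.
In Python, from bench import arm gives the robot as it stands.
- The arm moves only by the shell command python3 shift.py [FORCE], which reads ROWS from standard input. ROWS is a JSON list of rows, 1 to 8 of them, each of 7 numbers: a rotation vector rx, ry, rz in normalised numbers (1 is 120 degrees), then dx, dy, dz in parts of the range, where 1.0 means 1 m, then the finger opening in m; each row is the pose to reach, as a shift and turn from the pose commanded when the command began, along the tool's axes at that moment; what a row does not reach only later rows make up. A row lasts 1/8 s, in which the tool goes at most 0.0625 m and 10.7 degrees, less where a joint would pass 70% of its speed; a pose out of reach is approached as far as the arm can. The fingers move at their own pace and stop on an object; FORCE is the grip in N (left out, the last holds). Time passes only in rows, so rows that do not move let the fingers close. It prints the time, the measured TCP pose, the force, the opening and the grip force at its end. A shift or turn number past 1, either way, is cut back to 1. Input that does not fit is refused with a message, and nothing moves.
- arm.observe(): the state, without advancing time (a new reading comes with each control period).
- arm.capture(name): name is "scene" or "side" or "wrist"; returns the picture (420x560x3 uint8, red, green, blue); there is no depth.
- arm.camera_info(name): a dict with "fx", "fy", "cx", "cy" (pixels), "R" (3x3) and "t" (3): a world point X has camera coordinates R X + t. Camera axes: x right, y down, z forward; pixel columns grow to the right and rows downward; lengths in m; the calibration is good to about 2 mm. A picture is of the moment at which its call begins: read the wrist's pose just before it. camera_info takes no time and is no camera call; for the wrist camera it gives the pose at the moment of the call.
- arm.job_done(): hands the job in; it is judged then, once.
The state is a dict: "time": time; "q": joint angles; "joint_velocities": joint speeds; "effort": joint torques, N m; "tcp_pos": TCP position; "eef_rot": TCP orientation; "wrist_force": force on the tool from outside, world axes, zero at the start; "ft_torque": the same for the moment, N m; "width": finger opening in m; "grip_force": force on a finger pad.
Only numpy, scipy, OpenCV 4.12 (cv2) and the standard library are available. Lean on these libraries where they do the work, as an engineer would, in place of code of your own. Each camera call takes 0.05 s, during which the arm holds its last target. There are 200 camera calls.

## Working session

There is one attempt and no reset: what is moved stays moved. The work goes in short steps, Python scripts to look and compute and a shell command to move; the robot and the scene stay as the last step left them, time stands still between calls to the robot, and variables do not carry over. Pictures are saved under pics/ and viewed, at most 10 in all, crops included, and the job is handed in when it is done.

```bash
ls; mkdir -p pics
python3 - <<'E'
from bench import arm
import cv2,numpy as np
for n in ("scene","side"):
    im=arm.capture(n); cv2.imwrite(f"pics/{n}0.png",im[:,:,::-1])
    c=arm.camera_info(n); print(n,c['fx'],c['cx'],c['cy'],(-np.array(c['R']).T@c['t']).round(3),np.array(c['R'])[2].round(2))
im=arm.capture("wrist"); cv2.imwrite("pics/wrist0.png",im[:,:,::-1])
E
```

```text
bench.py
pics
shift.py
scene 438.62192571761364 285.4138411913058 215.21397383165603 [ 0.018 -0.725  0.689] [ 0.49  0.69 -0.53]
side 452.0831512261683 285.3684699443549 214.16567498063839 [-0.065  0.986  0.652] [ 0.45 -0.78 -0.44]
```

View pics/scene0.png

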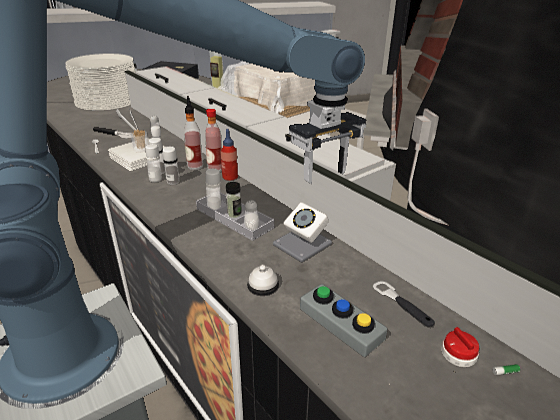

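View pics/side0.png

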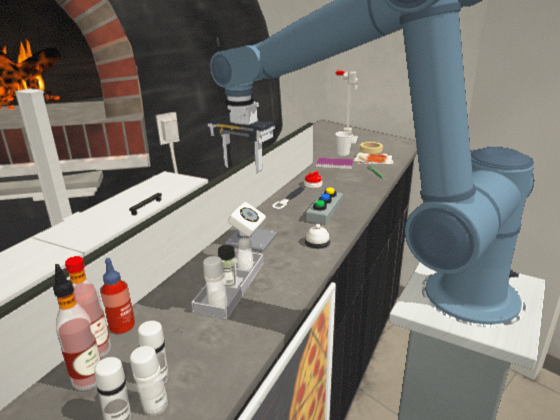

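View pics/wrist0.png

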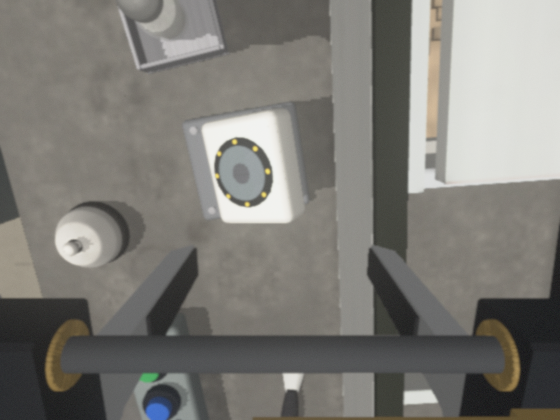

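The scene view shows keys green (323,292), blue (342,307) and yellow (364,321), the reader window at (305,217), and the jar in the middle pocket with its cap at (233,188), between the grinder (213,180) and the shaker (251,212). In the side view the jar cap is at (228,252), the window at (247,215), and the keys are near (320,205), (325,197) and (330,191). In the wrist view the window is at (241,172) and the bell at (90,237).

```bash
cat > h.py <<'E'
from bench import arm
import cv2,numpy as np
np.set_printoptions(precision=4,suppress=True)
def ray(c,p):
    R=np.array(c['R']);d=R.T@np.array([(p[0]-c['cx'])/c['fx'],(p[1]-c['cy'])/c['fy'],1.]);return -R.T@np.array(c['t']),d/np.linalg.norm(d)
def onz(c,p,z):
    o,d=ray(c,p);return o+d*(z-o[2])/d[2]
def tri(cps):
    A=np.zeros((3,3));b=np.zeros(3);L=[]
    for c,p in cps:
        o,d=ray(c,p);P=np.eye(3)-np.outer(d,d);A+=P;b+=P@o;L.append((o,P))
    X=np.linalg.solve(A,b);return X,[np.linalg.norm(P@(X-o)) for o,P in L]
def blobs(im,lo,hi,roi=None,amin=12):
    h=cv2.cvtColor(im,cv2.COLOR_RGB2HSV);m=cv2.inRange(h,np.array(lo),np.array(hi))
    if roi: k=np.zeros_like(m);x0,y0,x1,y1=roi;k[y0:y1,x0:x1]=1;m=m*k
    n,l,s,ce=cv2.connectedComponentsWithStats(m)
    return sorted([(int(s[i,4]),ce[i].round(1).tolist(),s[i,:4].tolist()) for i in range(1,n) if s[i,4]>=amin],reverse=True)
def proj(c,X):
    p=np.array(c['R'])@X+c['t'];return np.array([c['fx']*p[0]/p[2]+c['cx'],c['fy']*p[1]/p[2]+c['cy']])
E
python3 - <<'E'
from h import *
s=arm.observe();print(s['eef_rot'],s['tcp_pos'])
C={n:arm.camera_info(n) for n in("scene","side","wrist")}
I={n:cv2.imread(f"pics/{n}0.png")[:,:,::-1].copy() for n in C}
for k,lo,hi in(("yellow",(22,120,120),(34,255,255)),("blue",(105,130,70),(125,255,255)),("green",(50,130,60),(80,255,255))):
    for n,roi in(("scene",(295,275,390,345)),("side",(300,180,345,220))):
        for b in blobs(I[n],lo,hi,roi)[:2]: print(k,n,b,onz(C[n],b[1],.056-.001))
for n,roi in(("scene",(222,175,245,200)),("side",(218,240,238,262)),("scene",(285,200,325,235)),("side",(232,203,265,230))):
    print(n,"dark",[ (b) for b in blobs(I[n],(0,0,0),(180,255,70),roi)[:3]])
print(blobs(I["wrist"],(0,0,0),(180,255,60),(200,120,290,225))[:2])
a=np.hstack([cv2.resize(I["scene"][160:260,190:330],None,fx=4,fy=4,interpolation=2)])
b=cv2.resize(I["side"][200:300,190:330],None,fx=4,fy=4,interpolation=2)
cv2.imwrite("pics/z1.png",cv2.resize(np.vstack([a,b]),(420,600))[:,:,::-1]) if 0 else cv2.imwrite("pics/z1.png",cv2.resize(np.hstack([a,b]),(800,286))[:,:,::-1])
E
```

```text
[[-0.      1.     -0.0014]
 [ 1.      0.      0.0002]
 [ 0.0002 -0.0014 -1.    ]] [0.6495 0.0001 0.2046]
yellow scene (151, [363.5, 319.6], [357, 313, 14, 14]) [ 0.5141 -0.3009  0.055 ]
yellow side (46, [330.0, 190.3], [326, 187, 9, 7]) [ 0.513 -0.299  0.055]
blue scene (140, [342.4, 305.3], [336, 299, 14, 13]) [ 0.5063 -0.2465  0.055 ]
blue side (53, [325.0, 196.3], [321, 193, 9, 7]) [ 0.5061 -0.2458  0.055 ]
green scene (123, [323.0, 292.0], [317, 287, 13, 11]) [ 0.4989 -0.1923  0.055 ]
green side (54, [319.8, 203.0], [316, 200, 9, 7]) [ 0.4979 -0.1905  0.055 ]
scene dark [(160, [232.8, 187.4], [226, 182, 15, 12])]
side dark [(206, [226.0, 251.8], [218, 245, 17, 15])]
scene dark [(12, [289.2, 211.7], [286, 208, 7, 9])]
side dark []
[]
```

View pics/z1.png

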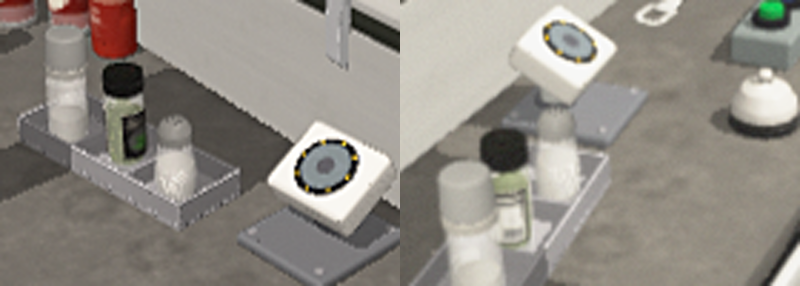

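Run:
```python
from h import *
C={n:arm.camera_info(n) for n in("scene","side","wrist")}
I={n:cv2.imread(f"pics/{n}0.png")[:,:,::-1].copy() for n in C}
print("cap",onz(C["scene"],(233,184.5),.109),onz(C["side"],(226.8,247.6),.109),tri([(C["scene"],(233,184.5)),(C["side"],(226.8,247.6))]))
bw=blobs(I["wrist"],(18,80,100),(38,255,255),(200,120,290,225),3);print(len(bw),[b[:2] for b in bw])
P=np.array([b[1] for b in bw[:8]],np.float32)
(cx,cy),ax,an=cv2.fitEllipse(P);print(cx,cy,ax,an)
W,r=tri([(C["scene"],(304.5,218.1)),(C["side"],(249.5,214.7)),(C["wrist"],(cx,cy))]);print("win",W,r,onz(C["wrist"],(cx,cy),.085),onz(C["scene"],(304.5,218.1),.085),onz(C["side"],(249.5,214.7),.085))
W=onz(C["wrist"],(cx,cy),.085)
from scipy.optimize import least_squares
def f(v,full=0):
    c=np.array([v[1],v[2],.085]);n=np.array([-np.cos(v[0])*.5,-np.sin(v[0])*.5,.866])
    X=[]
    for p in P:
        o,d=ray(C["wrist"],p);X.append(o+d*((c-o)@n)/(d@n))
    X=np.array(X)-c
    return X if full else np.linalg.norm(X,axis=1)-v[3]
for y0 in(0,.4):
    s=least_squares(f,[y0,W[0],W[1],.027]);print(np.degrees(s.x[0]),s.x,s.fun*1000)
w=cv2.resize(I["wrist"][80:250,150:350],None,fx=4,fy=4,interpolation=2)[:600];cv2.imwrite("pics/z2.png",w[:,:,::-1])
```

```text
cap [0.5323 0.255  0.109 ] [0.5291 0.2507 0.109 ] (array([0.5295, 0.2513, 0.1103]), [np.float64(0.0012493359857388279), np.float64(0.0012493359857388574)])
8 [(31, [267.3, 170.9]), (30, [254.6, 148.4]), (29, [234.3, 141.4]), (28, [263.5, 194.2]), (23, [246.7, 203.8]), (23, [219.0, 153.4]), (19, [228.1, 195.6]), (18, [216.8, 175.4])]
241.93411254882812 172.5194854736328 (49.76979446411133, 64.29803466796875) 158.2777862548828
win [0.6146 0.0312 0.0834] [np.float64(0.002349484717912373), np.float64(0.0014775545449876295), np.float64(0.0012990282599542962)] [0.6135 0.0317 0.085 ] [0.6162 0.0301 0.085 ] [0.6105 0.0362 0.085 ]
10.208407458624844 [0.1782 0.6126 0.031  0.0274] [ 0.0625 -0.0549  0.0554 -0.0285  0.0014 -0.0938 -0.0435  0.1015]
10.208480883043276 [0.1782 0.6126 0.031  0.0274] [ 0.0625 -0.0549  0.0554 -0.0285  0.0014 -0.0938 -0.0435  0.1015]
```

View pics/z2.png

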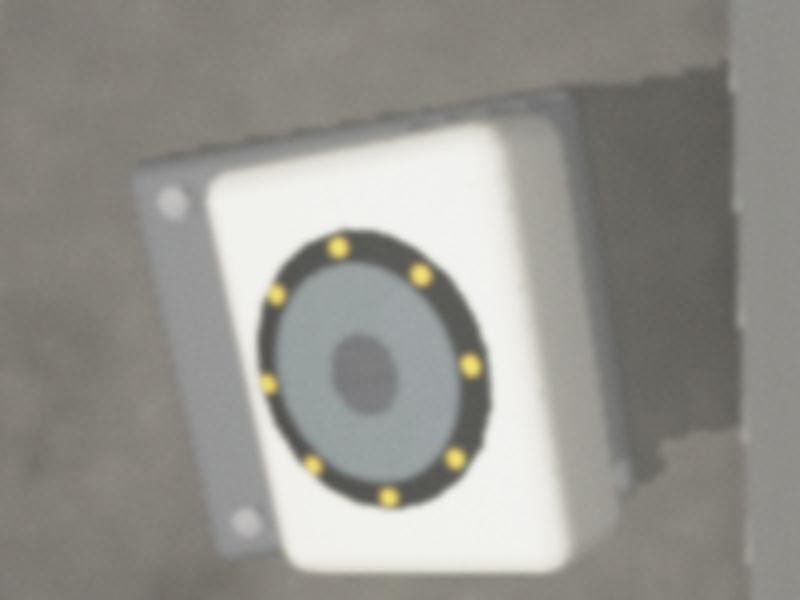

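Seven independent readings agree: the key spacing comes out at 55.0 mm, the ring fit leaves residuals under 0.1 mm (yaw 10.2°), and the cap triangulates to z = 0.110. Next I move above the yellow key with the fingers closed.

```bash
echo '[[0, 0, 0, -0.3, -0.1365, 0.125, 0], [0, 0, 0, -0.3, -0.1365, 0.125, 0], [0, 0, 0, -0.3, -0.1365, 0.125, 0], [0, 0, 0, -0.3, -0.1365, 0.125, 0], [0, 0, 0, -0.3, -0.1365, 0.125, 0], [0, 0, 0, -0.3, -0.1365, 0.125, 0], [0, 0, 0, -0.3, -0.1365, 0.125, 0], [0, 0, 0, -0.3, -0.1365, 0.125, 0]]' | python3 shift.py 25
```

```text
time: 1.15
tcp_pos: [0.5138, -0.2995, 0.0806]
eef_rot: [[-0.0, 1.0, 0.0], [1.0, 0.0, 0.0], [0.0, 0.0, -1.0]]
wrist_force: [-2.1, 0.4, -1.0]
width: 0.0175
grip_force: 0.0
```

```bash
echo '[[0, 0, 0, 0, 0, 0, 0], [0, 0, 0, 0, 0, 0.012, 0], [0, 0, 0, 0, 0, 0.022, 0], [0, 0, 0, 0, 0, 0.028, 0], [0, 0, 0, 0, 0, 0.0305, 0], [0, 0, 0, 0, 0, 0.0305, 0], [0, 0, 0, 0, 0, 0.0305, 0]]' | python3 shift.py; echo '[[0, 0, 0, 0, 0, -0.0305, 0], [0, 0, 0, 0, 0, -0.0305, 0], [0, 0, 0, 0.054, -0.0075, -0.0305, 0], [0, 0, 0, 0.054, -0.0075, -0.0305, 0], [0, 0, 0, 0.054, -0.0075, -0.0305, 0]]' | python3 shift.py
```

```text
time: 2.02
tcp_pos: [0.514, -0.2995, 0.0538]
eef_rot: [[-0.001, 1.0, -0.001], [1.0, 0.001, 0.002], [0.002, -0.001, -1.0]]
wrist_force: [-9.5, 9.1, 27.0]
width: 0.0005
grip_force: 13.4
time: 2.65
tcp_pos: [0.5057, -0.246, 0.0794]
eef_rot: [[-0.0, 1.0, -0.001], [1.0, 0.0, 0.0], [0.0, -0.001, -1.0]]
wrist_force: [-0.5, -0.3, -0.0]
width: 0.0001
grip_force: 0.0
```

```bash
echo '[[0, 0, 0, -0.054, 0.0075, 0, 0], [0, 0, 0, -0.054, 0.0075, 0, 0], [0, 0, 0, -0.054, 0.0075, 0.015, 0], [0, 0, 0, -0.054, 0.0075, 0.021, 0], [0, 0, 0, -0.054, 0.0075, 0.021, 0]]' | python3 shift.py
python3 - <<'E'
from h import *
z=[cv2.resize(arm.capture(n)[y:y+75,x:x+100],(400,300),interpolation=2) for n,x,y in(("scene",310,270),("side",280,150))]
cv2.imwrite("pics/p1.png",np.hstack(z)[:,:,::-1]);print(arm.observe()['tcp_pos'],arm.observe()['wrist_force'])
E
```

```text
time: 3.28
tcp_pos: [0.5128, -0.299, 0.0585]
eef_rot: [[-0.001, 1.0, -0.002], [1.0, 0.001, 0.001], [0.001, -0.002, -1.0]]
wrist_force: [-1.5, 1.1, 1.7]
width: 0.0006
grip_force: 1.1
[ 0.5134 -0.2993  0.0594] [-1.6053  0.2253  1.4957]
```

View pics/p1.png

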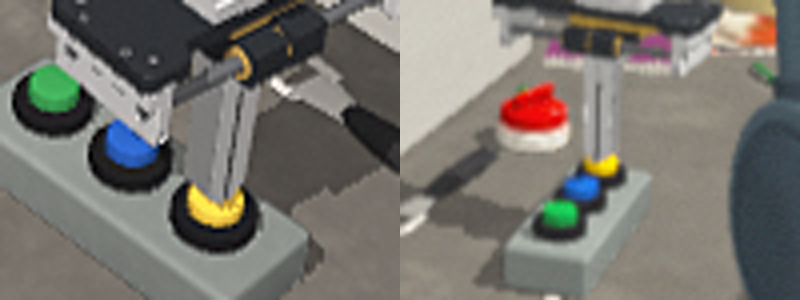

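At TCP reading 0.059 the closed tip is centred on yellow and already loading it. The fingertips therefore sit about 4 mm below the reading, and the 27 N press was the bottom stop. I'll press yellow again gently to be sure, then blue.

```bash
echo '[[0, 0, 0, 0, 0, 0.005, 0], [0, 0, 0, 0, 0, 0.0075, 0], [0, 0, 0, 0, 0, 0.0075, 0], [0, 0, 0, 0, 0, 0.0075, 0]]' | python3 shift.py; echo '[[0, 0, 0, 0, 0, -0.0275, 0], [0, 0, 0, 0, 0, -0.0275, 0], [0, 0, 0, 0.054, -0.0075, -0.0275, 0], [0, 0, 0, 0.054, -0.0075, -0.0275, 0], [0, 0, 0, 0.054, -0.0075, -0.0275, 0], [0, 0, 0, 0.054, -0.0075, -0.01, 0]]' | python3 shift.py
echo '[[0, 0, 0, 0, 0, 0.007, 0], [0, 0, 0, 0, 0, 0.013, 0], [0, 0, 0, 0, 0, 0.018, 0], [0, 0, 0, 0, 0, 0.018, 0], [0, 0, 0, 0, 0, 0.018, 0]]' | python3 shift.py
```

```text
time: 3.88
tcp_pos: [0.5141, -0.2999, 0.0541]
eef_rot: [[-0.0, 1.0, 0.0], [1.0, 0.0, 0.0], [0.0, 0.0, -1.0]]
wrist_force: [-5.3, 5.2, 14.4]
width: 0.0002
grip_force: 7.2
time: 4.62
tcp_pos: [0.5073, -0.2477, 0.0625]
eef_rot: [[0.001, 1.0, 0.003], [1.0, -0.001, -0.002], [-0.002, 0.003, -1.0]]
wrist_force: [1.2, 0.5, -0.5]
width: 0.0004
grip_force: 0.0
time: 5.25
tcp_pos: [0.5064, -0.2471, 0.053]
eef_rot: [[-0.001, 1.0, -0.005], [1.0, 0.001, 0.001], [0.001, -0.005, -1.0]]
wrist_force: [-26.4, 15.4, 63.8]
width: 0.0006
grip_force: 32.0
```

```bash
echo '[[0, 0, 0, 0, 0, -0.0355, 0], [0, 0, 0, 0, 0, -0.0355, 0], [0, 0, 0, 0.0545, -0.0075, -0.0355, 0], [0, 0, 0, 0.0545, -0.0075, -0.0355, 0], [0, 0, 0, 0.0545, -0.0075, -0.0355, 0], [0, 0, 0, 0.0545, -0.0075, -0.0355, 0]]' | python3 shift.py
echo '[[0, 0, 0, 0, 0, 0.015, 0], [0, 0, 0, 0, 0, 0.022, 0], [0, 0, 0, 0, 0, 0.028, 0], [0, 0, 0, 0, 0, 0.028, 0], [0, 0, 0, 0, 0, 0.028, 0]]' | python3 shift.py
```

```text
time: 6.0
tcp_pos: [0.4985, -0.1923, 0.0789]
eef_rot: [[0.001, 1.0, -0.0], [1.0, -0.001, 0.0], [0.0, -0.0, -1.0]]
wrist_force: [0.4, 0.2, -0.3]
width: 0.0008
grip_force: 0.0
time: 6.62
tcp_pos: [0.4983, -0.1919, 0.0539]
eef_rot: [[-0.001, 1.0, -0.003], [1.0, 0.001, 0.0], [0.0, -0.003, -1.0]]
wrist_force: [-10.6, 3.1, 22.1]
width: 0.0003
grip_force: 10.9
```

```bash
echo '[[0, 0, 0, 0, 0, -0.06, 0], [0, 0, 0, 0, 0, -0.12, 0], [0, 0, 0, 0, 0, -0.18, 0.094], [0, 0, 0, 0, 0, -0.209, 0.094], [0, 0, 0, 0.06, 0, -0.209, 0.094], [0, 0, 0, 0.12, 0.032, -0.209, 0.094], [0, 0, 0, 0.18, 0.032, -0.209, 0.094], [0, 0, 0, 0.24, 0.032, -0.209, 0.094]]' | python3 shift.py
echo '[[0, 0, 0, 0.184, 0, 0, 0.094], [0, 0, 0, 0.184, 0, 0, 0.094], [0, 0, 0, 0.184, 0, 0, 0.094], [0, 0, 0, 0.184, 0, 0, 0.094], [0, 0, 0, 0.184, 0, 0, 0.094], [0, 0, 0, 0.184, 0, 0, 0.094]]' | python3 shift.py
python3 - <<'E'
from h import *
c=arm.camera_info("wrist");im=arm.capture("wrist");cv2.imwrite("pics/w2.png",im[:,:,::-1])
for X in((.5307,.2525,.109),):print(proj(c,np.array(X)))
for b in blobs(im,(0,0,0),(180,255,60),None,300)[:5]:print(b,onz(c,b[1],.108))
E
```

```text
time: 7.62
tcp_pos: [0.5304, 0.0504, 0.2598]
eef_rot: [[0.0, 1.0, -0.001], [1.0, -0.0, 0.0], [0.0, -0.001, -1.0]]
wrist_force: [0.3, -0.1, 0.5]
width: 0.057
grip_force: 0.0
time: 8.38
tcp_pos: [0.5307, 0.2312, 0.2602]
eef_rot: [[0.002, 1.0, -0.0], [1.0, -0.002, -0.0], [-0.0, -0.0, -1.0]]
wrist_force: [-0.1, -0.3, -0.3]
width: 0.0942
grip_force: 0.0
[283.3697 178.3028]
(8889, [41.2, 362.4], [0, 298, 106, 122]) [0.2597 0.0458 0.108 ]
(7760, [518.0, 353.9], [460, 216, 100, 200]) [0.7899 0.0556 0.108 ]
(1670, [392.5, 298.8], [368, 251, 50, 86]) [0.6457 0.1236 0.108 ]
(1627, [171.8, 298.6], [147, 250, 50, 87]) [0.4124 0.1245 0.108 ]
```

View pics/w2.png

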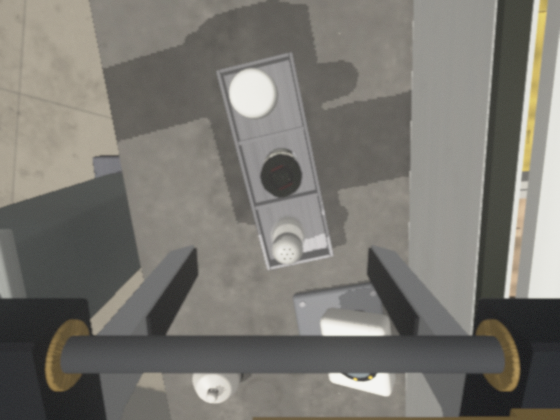

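The wrist view has the cap at (281,177), within 3 px of prediction, so the jar is near (0.528, 0.253). It is the middle pocket, with the grinder at (252,93) and the shaker at (287,240) clear of the finger lanes.

```bash
echo '[[0, 0, 0, 0.0205, -0.003, 0, 0.094], [0, 0, 0, 0.0205, -0.003, 0, 0.094], [0, 0, 0, 0.0205, -0.003, 0.06, 0.094], [0, 0, 0, 0.0205, -0.003, 0.12, 0.094], [0, 0, 0, 0.0205, -0.003, 0.17, 0.094], [0, 0, 0, 0.0205, -0.003, 0.205, 0.094], [0, 0, 0, 0.0205, -0.003, 0.205, 0.094]]' | python3 shift.py 25
echo '[[0, 0, 0, 0, 0, 0, 0.03], [0, 0, 0, 0, 0, 0, 0.03], [0, 0, 0, 0, 0, 0, 0.03], [0, 0, 0, 0, 0, 0, 0.03], [0, 0, 0, 0, 0, 0, 0.03], [0, 0, 0, 0, 0, 0, 0.03]]' | python3 shift.py
```

```text
time: 9.3
tcp_pos: [0.525, 0.2524, 0.0525]
eef_rot: [[-0.0, 1.0, -0.006], [1.0, 0.0, -0.002], [-0.002, -0.006, -1.0]]
wrist_force: [-0.4, -0.3, 0.4]
width: 0.0936
grip_force: 0.0
time: 10.05
tcp_pos: [0.5278, 0.253, 0.0557]
eef_rot: [[-0.0, 1.0, 0.001], [1.0, 0.0, 0.0], [0.0, 0.001, -1.0]]
wrist_force: [-0.0, -0.1, 0.0]
width: 0.0404
grip_force: 25.0
```

The rows are not in the units I measure in: turns go in shares of 120 degrees. I convert before sending: -29.5 degrees / 120 = -0.2458.

```bash
echo '[[0, 0, 0, 0, 0, -0.02, 0.03], [0, 0, 0, 0, 0, -0.06, 0.03], [0, 0, 0, 0, 0, -0.11, 0.03], [0, 0, 0, 0, 0, -0.16, 0.03], [0, 0, 0, 0, 0, -0.2, 0.03], [0, 0, 0, 0, 0, -0.2, 0.03], [0, 0, 0, -0.05, 0, -0.2, 0.03], [0, 0, 0, -0.1, 0, -0.2, 0.03]]' | python3 shift.py
echo '[[-0.0417, 0.0083, 0, -0.04, 0, 0, 0.03], [-0.0917, 0.0167, 0, -0.08, 0, 0, 0.03], [-0.1417, 0.025, 0, -0.11, 0, 0, 0.03], [-0.1917, 0.0342, 0, -0.134, 0.01, 0.01, 0.03], [-0.2458, 0.0442, 0, -0.134, 0.02, 0.02, 0.03], [-0.2458, 0.0442, 0, -0.134, 0.02, 0.04, 0.03], [-0.2458, 0.0442, 0, -0.134, 0.02, 0.0566, 0.03], [-0.2458, 0.0442, 0, -0.134, 0.02, 0.0566, 0.03]]' | python3 shift.py
python3 - <<'E'
from h import *
s=arm.observe();print(s['tcp_pos'],s['eef_rot'],s['width'],s['grip_force'])
z=[cv2.resize(arm.capture(n)[y:y+150,x:x+200],(400,300),interpolation=2) for n,x,y in(("scene",210,110),("side",170,120))]
cv2.imwrite("pics/f1.png",np.hstack(z)[:,:,::-1])
B=np.array(s['tcp_pos'])+.0515*np.array(s['eef_rot'])[:,2]
print(B,[proj(arm.camera_info(n),B) for n in("scene","side")])
E
```

```text
time: 11.05
tcp_pos: [0.5262, 0.1521, 0.2535]
eef_rot: [[-0.002, 1.0, -0.003], [1.0, 0.002, -0.0], [-0.0, -0.003, -1.0]]
wrist_force: [0.1, -0.4, -2.0]
width: 0.041
grip_force: 25.0
time: 12.05
tcp_pos: [0.5461, 0.0195, 0.1961]
eef_rot: [[-0.023, 0.873, 0.488], [0.996, -0.024, 0.09], [0.09, 0.488, -0.868]]
wrist_force: [0.9, 0.8, -1.6]
width: 0.0403
grip_force: 25.0
[0.5461 0.0195 0.1961] [[-0.0231  0.8728  0.4875]
 [ 0.9957 -0.0237  0.0896]
 [ 0.0898  0.4875 -0.8685]] 0.040341490461844716 24.99632477760315
[0.5712 0.0242 0.1514] [array([292.2893, 201.6932]), array([262.5609, 194.5262])]
```

View pics/f1.png

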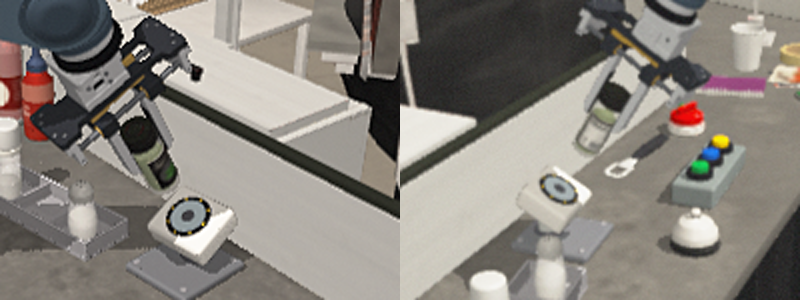

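The jar hangs straight along the tool axis. Its underside is at about scene (294,204) and side (264,196), matching the predicted point. Keys are up and the bystanders are in place. I'll let it settle, then hand in.

```bash
echo '[[0, 0, 0, 0, 0, 0, 0.03], [0, 0, 0, 0, 0, 0, 0.03], [0, 0, 0, 0, 0, 0, 0.03], [0, 0, 0, 0, 0, 0, 0.03], [0, 0, 0, 0, 0, 0, 0.03], [0, 0, 0, 0, 0, 0, 0.03]]' | python3 shift.py; python3 -c "
from bench import arm
print(arm.job_done())"
```

```text
time: 12.9
tcp_pos: [0.5475, 0.019, 0.1989]
eef_rot: [[-0.023, 0.87, 0.492], [0.996, -0.023, 0.088], [0.088, 0.492, -0.866]]
wrist_force: [-0.6, 0.5, -1.6]
width: 0.0404
grip_force: 25.0
the job is handed in; nothing more can be done
None
```

I pressed yellow, blue and green in that order, and handed in the job at 12.9 s with the jar held still on the reader window's axis, its underside about 8 cm away by my measurements; no verdict was returned.

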